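Lock the end stop with its jam nut

TASK

The adjustable end stop on the inclined bracket must be locked: fit the open-end spanner that matches the nuts fully onto the lower nut, flat on the plate with its handle on the stop-pin side so that the pin will hold it, then turn the upper jam nut clockwise until it comes up tight, without letting the lower nut be carried round with it. Leave the spanner sitting on the lower nut for the inspector, and leave the other spanner and the things around undisturbed.

Things in the scene. Friction and masses are not known exactly. Their poses are not given: they have to be found in the camera images.
- bracket: Fixed aluminium bracket, base 115 x 175 mm. Origin: on the bench, below the spindle's foot; z up. Its inclined plate passes through (0, 0, 50 mm) of the bracket frame, with upward normal n = (-0.5, 0, 0.866) in that frame (30 degrees toward -x, the robot's side); up the slope is (0.866, 0, 0.5). The plate spans 51 mm down to 55 mm up the slope, and y from +45 to -130 mm.
- spindle_foot (a point): Point where the fixed threaded spindle (20 mm thick, along n, its end 56 mm off the plate) leaves the plate; axes as the bracket's. The spindle carries two equal steel hexagon nuts, 44 mm across flats: the lower nut from 1 to 19.5 mm off the plate, the jam nut right above it from 20.5 to 44 mm.
- stop_pin (a point): Foot, on the plate, of the steel stop pin: 12 mm thick, 12 mm high along n, 114 mm to the -y side of the spindle and 24 mm down the slope from it. A spanner on the lower nut whose handle points to the bracket's -y (right, seen from the robot) is stopped by it: its lower side then bears on the pin when turned clockwise. To pass it, set the jaw down between pin and nut.
- nut_seat (a point): Point on the spindle axis inside the lower nut, 7 mm off the plate. Its z is n, its x and y turn with the lower nut (joint value 0: x up the slope, y along the bracket's y). Two of the nut's flats face along its x, the others every 60 degrees.
- jam_mid (a point): Point on the spindle axis inside the jam nut, 33 mm off the plate. Its z is n, its x and y turn with the jam nut; two of the jam nut's flats face along its x, the others every 60 degrees.
- lower_nut (a joint): Turn of the lower nut on the spindle, rad, growing clockwise as seen looking down on the nuts; friction 0.1 N m. Starts between -0.2 and 0. With the right spanner on it the pin stops it between about 0.06 and 0.3 (play of the jaw).
- jam_nut (a joint): Turn of the jam nut relative to the lower nut, rad, growing clockwise = tightening. Starts between 0 and 0.3; tight at a hard stop at 1.25. Friction between the nuts is 0.3 N m, more than the lower nut's own: unless held, the lower nut turns along with it.
- spanner: Matching steel open-end spanner, 171 mm long, 14 mm thick, about 0.25 kg, lying flat and loose. Origin: on its underside, below the middle of its upright black grip (60 mm long, 22 mm wide, top 38 mm above the underside); x points from the grip to the jaw, z up. The bar is 22 mm wide and ends 55 mm behind the origin. Its weight lies about 10 mm ahead of the origin.
- spanner_jaw (a point): Middle of the matching spanner's jaw, 92 mm ahead of its origin, 7 mm above its underside; meets nut_seat when the spanner is fully on the lower nut and flat on the plate. Jaw 48 mm wide inside, 74 mm outside; prong tips flare and end 24 mm ahead of this point; the jaw's root is 27 mm behind it, its back 41 mm.
- small_spanner: A like spanner with a jaw only 33 mm wide inside (59 mm outside), too small for the nuts; origin, axes and grip as the other's. It lies where the matching one does not, and stays there.
- dropper_bottle: Amber dropper bottle, 32 mm wide, 70 mm high, standing loose; origin at its foot. Bystander.
- tape_roll: Roll of tape, 58 mm wide, 19 mm high, lying loose; origin at its underside. Bystander.
- lens_tube: Black tube, 32 mm wide, 52 mm high, standing loose; origin at its foot. Bystander.
Mind the look-alikes: they are no part of the job. Of the things shaped like the bracket, the aluminium one is meant.

How it is judged:
On the way, in this order (a step that is already met when the one before it is completed fails the run):
1. the matching spanner sits on the lower nut, flat on the plate, the jam nut not yet tight (distance between spanner_jaw and nut_seat below 0.01 m and angle between the z axis of spanner and the z axis of nut_seat, either way round below 0.12 rad and value of joint jam_nut below 0.6 rad), for 0.2 s.
2. the jam nut is turned tight while the spanner sits on the lower nut (distance between spanner_jaw and nut_seat below 0.01 m and angle between the z axis of spanner and the z axis of nut_seat, either way round below 0.12 rad and value of joint jam_nut above 1.1 rad), for 0.2 s.
At the end, for the whole second after the job is handed in: The jam nut is tight (turned beyond 1.1 rad of its 1.25 rad), the lower nut stands within 0.45 rad of its zero, the matching spanner sits on the lower nut (jaw middle within 10 mm of nut_seat, flat on the plate within 0.12 rad), released and at rest (all of step 2 and value of joint lower_nut between -0.45 and 0.45 rad and linear speed of spanner below 0.01 m/s); the robot touches nothing.
It fails at once if the lower nut is carried round by more than about 35 degrees (beyond 0.6 rad either way) (value of joint lower_nut above 0.6 rad or value of joint lower_nut below -0.6 rad).
It fails at once if the small spanner is displaced by more than 30 mm (distance of small_spanner from where it was at the start of the episode above 0.03 m).
It fails at once if the dropper bottle is displaced by more than 30 mm (distance of dropper_bottle from where it was at the start of the episode above 0.03 m).
It fails at once if the tape roll is displaced by more than 30 mm (distance of tape_roll from where it was at the start of the episode above 0.03 m).
It fails at once if the lens tube is displaced by more than 30 mm (distance of lens_tube from where it was at the start of the episode above 0.03 m).
It also fails if it takes over 64 s, if anything falls off the work surface, if the arm or the gripper's body presses on something with over 40 N, if the wrist force passes 120 N, or if a joint passes its speed limit or range.

ROBOT

A 6-joint arm with a two-finger parallel gripper is mounted at the origin on a cart in front of the work surface, level with it; the furniture and walls round the work are solid. World frame = base frame: x ahead of the robot, y to its left, z up, the work surface at z = 0. Lengths are in m, angles in rad, forces in N, time in s.
With the tool pointing down it reaches from about 0.225 to 0.875 m from the base axis. Payload 3.4 kg.
Tool frame: the origin (TCP) lies on the centre line of the jaws, within the pads' length; the fingertips stand 11 mm ahead of it and the grasp point (between the pads) lies 8 mm behind it; z points along the fingers, y is the line along which they close (so a half turn about z gives the same grasp; the last joint's range is limited). The gripper opens to 85 mm and grips with 20 to 120 N. Pads are 22 mm wide; open, the fingers measure 114 mm over their backs; the gripper's body (76 mm by 85 mm) begins 54 mm behind the grasp point. The pads swing forward as they close: fully open they stand 13 mm farther back than shut.
Start: joints at [-1.395, 0.276, 1.505, -0, 1.361, -0.121], TCP at [0.168, -0.55, 0.242] pointing down, gripper open.
Joint ranges: [-2.89, 2.89], [-0.75, 2.08], [0.22, 2.7], [-1.18, 4.32], [0.11, 2.71], [-2.7, 2.7]. Speed limits (rad/s): [2.57, 2.57, 3.14, 3.14, 3.14, 3.14].

INTERFACE

Orientations are given as a unit quaternion [w, x, y, z].
In Python, from rig import manip, eyes, job gives the robot as it stands.
- The arm moves only by the tool drive_tool, never from a script. Its argument "rows" is a list of rows, each a list of 3 entries, a list of its own where there are three numbers: the turn, a rotation vector about the world's x, y, z in rad, then the shift along the world's x, y, z in cm, then the finger opening in cm, from 0 to 8.54. A call has 1 to 8 rows; each row shifts and turns the commanded pose from where the row before left it; what a row does not reach is not made up. A row lasts 1/8 s, in which the tool goes at most 62.5 mm and 10.7 degrees, less where a joint would pass 70% of its speed; a pose out of reach is approached as far as the arm can. A call is refused whole if a number of a shift passes 6.25 or a number of a turn 0.188, either way. A call with a gripper value outside its range is refused whole. The fingers move at their own pace and stop on an object; "force" is the grip in N (left out, the last holds). Time passes only in rows, so rows that do not move let the fingers close. It gives the time, the measured TCP pose, the force, the opening and the grip force at its end, in the units of the state.
- manip.get_state(): the state, without advancing time (a new reading comes with each control period).
- eyes.get_image(name): name is "side" or "top" or "wrist"; returns the picture (480x640x3 uint8, red, green, blue); there is no depth.
- eyes.get_calibration(name): a dict with "camera_matrix" (3x3 intrinsics, pixels), "view" (4x4, takes a point from world to camera coordinates). Camera axes: x right, y up, looking along -z (the intrinsics and any distortion apply to the point x, -y, -z); pixel columns grow to the right and rows downward; lengths in m; the calibration is good to about 2 mm. The wrist camera is an equidistant fisheye: a pixel r from the principal point sees the ray r / f radians off the axis. A picture is of the moment at which its call begins: read the wrist's pose just before it. get_calibration takes no time and is no camera call; for the wrist camera it gives the pose at the moment of the call.
- job.sign_off(): hands the job in; it is judged then, once.
The state is a dict: "clock": time; "qpos": joint angles; "qd": joint speeds; "effort": joint torques, N m; "position": TCP position; "ee_rot": TCP orientation; "contact_force": force on the tool from outside, world axes, zero at the start; "moment": the same for the moment, N m; "width": finger opening in m; "gripper_force": force on a finger pad.
Only numpy, scipy, OpenCV 4.12 (cv2) and the standard library are available. Lean on these libraries where they do the work, as an engineer would, in place of code of your own. Each camera call takes 0.05 s, during which the arm holds its last target. There are 200 camera calls.

## Working session

There is one attempt and no reset: what is moved stays moved. The work goes in short steps, Python scripts to look and compute and a tool call to move; the robot and the scene stay as the last step left them, time stands still between calls to the robot, and variables do not carry over. Pictures are saved under pics/ and viewed, at most 10 in all, crops included, and the job is handed in when it is done.

Besides the shell and the picture viewer there is one more tool, called after ">>>" by a JSON object that holds its "fn" and its "kwargs". drive_tool: Moves the arm, as the interface text tells. Its arguments: {"type":"object","properties":{"rows":{"type":"array"},"force":{"type":"number"}},"required":["rows"]}

```bash
mkdir -p pics
cat > h.py <<'E'
import numpy as np, cv2
from rig import manip, eyes, job
def snap(n,f):
    im=eyes.get_image(n); cv2.imwrite(f'pics/{f}.png',im[:,:,::-1]); return im
def proj(n,P,c=None):
    c=c or eyes.get_calibration(n);K=np.array(c['camera_matrix']);V=np.array(c['view'])
    P=np.atleast_2d(P);q=P@V[:3,:3].T+V[:3,3];q=q*[1,-1,-1]
    if n=='wrist':
        r=np.hypot(q[:,0],q[:,1]);t=np.arctan2(r,q[:,2]);d=q[:,:2]/np.maximum(r,1e-9)[:,None]*t[:,None]
    else: d=q[:,:2]/q[:,2:]
    return d@K[:2,:2].T+K[:2,2]
def ray(n,uv,c=None):
    c=c or eyes.get_calibration(n);K=np.array(c['camera_matrix']);V=np.array(c['view'])
    d=np.linalg.solve(K[:2,:2],np.array(uv,float)-K[:2,2])
    if n=='wrist':
        t=np.hypot(*d);v=np.r_[d/t*np.sin(t),np.cos(t)]
    else: v=np.r_[d,1]
    R=V[:3,:3];return -R.T@V[:3,3], R.T@(v*[1,-1,-1])
def onz(n,uv,z,c=None):
    o,v=ray(n,uv,c);return o+v*(z-o[2])/v[2]
E
python3 - <<'E'
from h import *
for n in('top','side'):
    snap(n,n+'0');c=eyes.get_calibration(n);print(n,c.keys(),np.round(c['camera_matrix'],1).tolist(),np.round(c['view'],3).tolist())
print(manip.get_state())
E
```

```text
top dict_keys(['camera_matrix', 'view']) [[484.3, 0.0, 316.8], [0.0, 484.3, 238.6], [0.0, 0.0, 1.0]] [[0.001, -1.0, 0.017, -0.029], [0.995, 0.003, 0.102, -0.536], [-0.102, 0.016, 0.995, -1.177], [0.0, 0.0, 0.0, 1.0]]
side dict_keys(['camera_matrix', 'view']) [[494.1, 0.0, 327.9], [0.0, 494.1, 239.4], [0.0, 0.0, 1.0]] [[-0.937, -0.349, 0.015, 0.481], [0.187, -0.465, 0.866, -0.199], [-0.295, 0.814, 0.501, -1.03], [0.0, 0.0, 0.0, 1.0]]
{'clock': 0.1, 'qpos': array([-1.39501683e+00,  2.76540996e-01,  1.50599191e+00, -7.24095420e-06,
        1.36071857e+00, -1.20990450e-01]), 'qd': array([-0.00115823, -0.00064003, -0.00369817, -0.00128118, -0.001017  ,
       -0.00025732]), 'effort': array([ 1.55795624e-03, -4.17699659e+01, -2.46405870e+01, -2.02393412e-04,
        5.86210968e-03, -5.06218768e-06]), 'position': array([ 0.16806717, -0.54941801,  0.24152676]), 'ee_rot': array([-8.29000845e-04,  9.89010682e-01,  1.47841747e-01, -2.62573480e-05]), 'contact_force': array([ 0.36570082,  0.30833092, -0.08511237]), 'moment': array([-0.00396634,  0.04344444, -0.02437716]), 'gripper_force': 0.0, 'width': 0.08496830673907543}
```

View pics/top0.png

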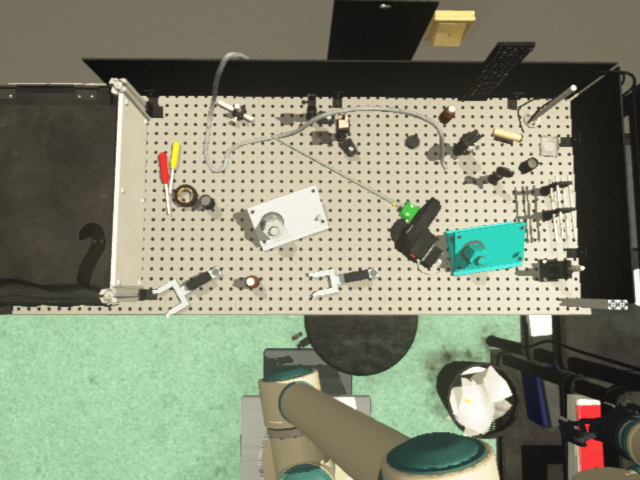

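View pics/side0.png

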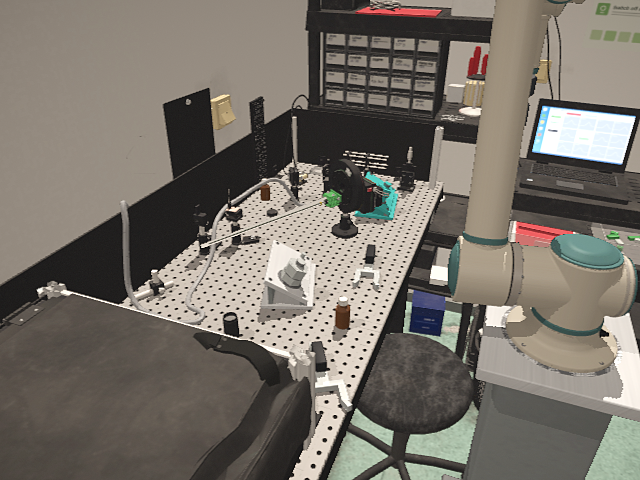

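The top view shows the aluminium bracket near (288,218), with spanners at (190,290) and (345,280). The bottle is at (252,282), and the tape and tube are at about (185,195) and (207,202). The teal bracket on the right is the decoy. I'll enlarge two crops.

Run:
```python
import cv2
im=cv2.imread('pics/top0.png')
a=im[255:325,150:385];cv2.imwrite('pics/c1.png',cv2.resize(a,None,fx=3.4,fy=3.4,interpolation=cv2.INTER_CUBIC))
a=im[178:258,235:335];cv2.imwrite('pics/c2.png',cv2.resize(a,None,fx=7,fy=7,interpolation=cv2.INTER_CUBIC))
```

```text
(no output)
```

View pics/c1.png

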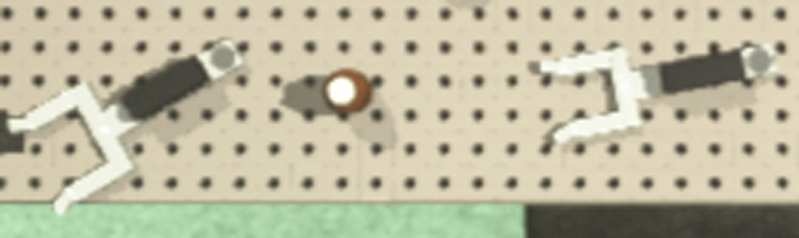

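View pics/c2.png

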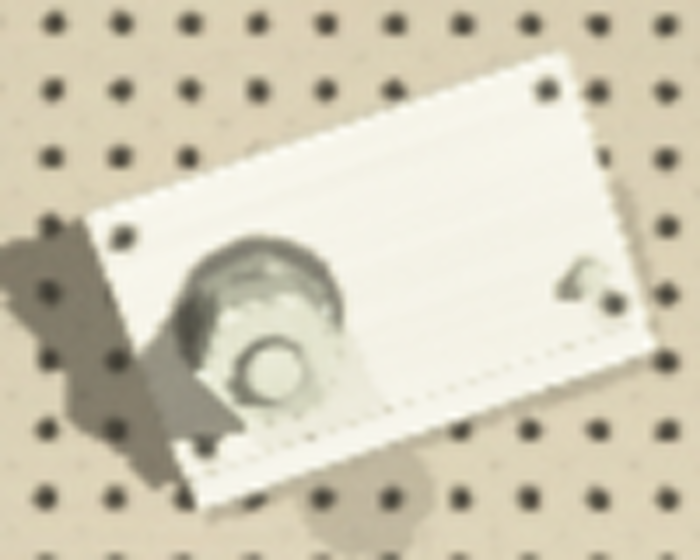

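The left spanner's jaw measures about 89 px across in the crop, against about 74 px for the right one, so the left spanner matches the nuts. I'll fit the poses now.

```bash
cat > fit.py <<'E'
from h import *
from scipy.optimize import least_squares
def fit(n,L,uv,x0,c=None):
    L=np.array(L,float)/1e3
    def W(p):
        cc,s=np.cos(p[2]),np.sin(p[2]);return L@np.array([[cc,s,0],[-s,cc,0],[0,0,1]])+[p[0],p[1],0]
    r=least_squares(lambda p:(proj(n,W(p),c)-uv).ravel(),x0,loss='soft_l1',f_scale=1.5)
    return r.x,np.round(r.fun.reshape(-1,2),1)
E
python3 - <<'E'
from fit import *
b=np.array([235,178]);n=np.array([-.5,0,.8660]);u=np.array([.866,0,.5]);o=np.array([0,0,50.])
L=[o+55*u+[0,45,0],o+55*u+[0,-130,0],o+56*n,o-24*u+[0,-114,0]+12*n]
uv=np.array([(90,215),(565,55),(270,372),(575,275)])/7+b
print('br',*fit('top',L,uv,[.45,.1,.2]))
b=np.array([150,255])
L=[(51,-37,14),(51,37,14),(0,0,38),(-55,0,10),(30,0,38),(-30,0,38)]
uv=np.array([(85,83),(127,165),(164,86),(235,55),(122,107),(207,66)])/3.4+b
print('sp',*fit('top',L,uv,[.4,.2,2.5]))
L[0]=(51,-29,14);L[1]=(51,29,14)
uv=np.array([(622,52),(635,125),(702,72),(772,58),(662,80),(745,65)])/3.4+b
print('small',*fit('top',L,uv,[.4,-.1,1.6]))
for nm,p,z in(('bottle',(345,90),.07),):print(nm,onz('top',np.array(p)/3.4+b,z))
print(onz('top',(207,202),.052),onz('top',(185,195),.019))
E
```

```text
br [0.5727514  0.08335237 0.33349662] [[-1.4 -0.2]
 [-0.2 -0.5]
 [ 0.1 -0. ]
 [ 1.9  0.8]]
sp [0.43094608 0.26212913 2.06188506] [[-0.3 -1.9]
 [ 0.7  0.4]
 [-0.6  0.5]
 [ 0.9 -0.6]
 [ 0.7  0.2]
 [-2.2  0.6]]
small [ 0.44247735 -0.12517186  1.77052672] [[ 0.3 -1.1]
 [ 1.1  0.3]
 [-0.   0.2]
 [-0.3  0.3]
 [-0.2  0.3]
 [-0.7 -0.2]]
bottle [0.42915246 0.12761434 0.07      ]
[0.62298367 0.24127994 0.052     ] [0.64649947 0.30392357 0.019     ]
```

Run:
```python
from h import *
a=np.linspace(-1.2743,.546,17);r=np.linspace(.5745,.5045,17)
P=np.c_[r*np.cos(a),r*np.sin(a)]*100
print(np.round(np.diff(P,axis=0),1).tolist(), np.round(np.diff(P,axis=0),1).sum(0)+P[0])
c=eyes.get_calibration('wrist');s=manip.get_state()
V=np.array(c['view']);print(-V[:3,:3].T@V[:3,3]-s['position'],V[2,:3])
```

```text
[[6.0, 2.7], [5.6, 3.3], [5.1, 3.9], [4.6, 4.4], [4.0, 4.9], [3.4, 5.3], [2.8, 5.6], [2.1, 5.8], [1.4, 6.0], [0.7, 6.0], [0.0, 6.0], [-0.6, 5.9], [-1.3, 5.8], [-1.9, 5.5], [-2.5, 5.2], [-3.1, 4.9]] [43.08523617 26.2567716 ]
[0.07535561 0.02228143 0.13119091] [0.29470029 0.08865908 0.95146798]
```

>>> {"fn": "drive_tool", "kwargs": {"rows": [[[0, 0, 0.11], [5.5, 2.7, 2], 8.5], [[0, 0, 0.11], [5.4, 3.0, 1.5], 8.5], [[0, 0, 0.11], [5.1, 3.9, 0.5], 8.5], [[0, 0, 0.11], [4.6, 4.2, 0], 8.5], [[0, 0, 0.11], [4.0, 4.8, 0], 8.5], [[0, 0, 0.11], [3.4, 5.2, 0], 8.5], [[0, 0, 0.11], [2.8, 5.5, 0], 8.5], [[0, 0, 0.11], [2.1, 5.8, 0], 8.5]]}}

```text
clock: 1.1
position: [0.494, -0.1995, 0.2808]
ee_rot: [-0.0, 0.831, 0.557, 0.0]
contact_force: [0.5, 0.3, 0.7]
width: 0.0849
gripper_force: 0.0
```

>>> {"fn": "drive_tool", "kwargs": {"rows": [[[0, 0, 0.11], [1.4, 6.0, 0], 8.5], [[0, 0, 0.11], [0.7, 6.0, 0], 8.5], [[0, 0, 0.11], [0.0, 6.0, 0], 8.5], [[0, 0, 0.11], [-0.6, 5.9, -1], 8.5], [[0, 0, 0.11], [-1.3, 5.8, -1.5], 8.5], [[0, 0, 0.11], [-1.9, 5.5, -1.5], 8.5], [[0, 0, 0], [-2.5, 5.0, -1.5], 8.5], [[0, 0, 0], [-2.0, 4.0, -1.5], 8.5]]}}

```text
clock: 2.1
position: [0.4296, 0.2424, 0.2105]
ee_rot: [-0.0, 0.607, 0.795, -0.0]
contact_force: [0.1, -0.1, -0.1]
width: 0.0851
gripper_force: 0.0
```

>>> {"fn": "drive_tool", "kwargs": {"rows": [[[0, 0, 0.11], [-0.2, 1.2, -1], 6], [[0, 0, 0.115], [0, 0.7, -1], 6], [[0, 0, 0], [0, 0, 0], 6], [[0, 0, 0], [0, 0, 0], 6]]}}

```text
clock: 2.6
position: [0.4292, 0.2594, 0.1915]
ee_rot: [0.0, 0.515, 0.857, -0.0]
contact_force: [-0.7, 0.4, 0.2]
width: 0.0599
gripper_force: 0.0
```

Run:
```python
from h import *
from scipy.spatial.transform import Rotation as R
s=manip.get_state();c=eyes.get_calibration('wrist');snap('wrist','w1');print(s['clock'],s['position'],s['contact_force'])
w,x,y,z=s['ee_rot'];M=R.from_quat([x,y,z,w]).as_matrix();print(M.round(3).tolist())
import pickle;pickle.dump(c,open('w1.pkl','wb'))
x=np.array([np.cos(2.062),np.sin(2.062)]);y=np.array([-x[1],x[0]])
for l in[(51,-37,14),(51,37,14),(30,0,38),(-30,0,38),(-55,0,14)]:
  print(l,proj('wrist',np.r_[np.array([.431,.262])+(l[0]*x+l[1]*y)/1e3,l[2]/1e3],c))
```

```text
2.6 [0.42923099 0.25936302 0.19145894] [-0.74307461  0.43319547  0.24339475]
[[-0.47, 0.883, 0.0], [0.883, 0.47, -0.0], [-0.0, 0.0, -1.0]]
(51, -37, 14) [[369.22485052 157.96730738]]
(51, 37, 14) [[280.06604353 157.97719002]]
(30, 0, 38) [[324.96807179 187.12822807]]
(-30, 0, 38) [[324.87401353 259.99555069]]
(-55, 0, 14) [[324.5780665 276.6050711]]
```

View pics/w1.png

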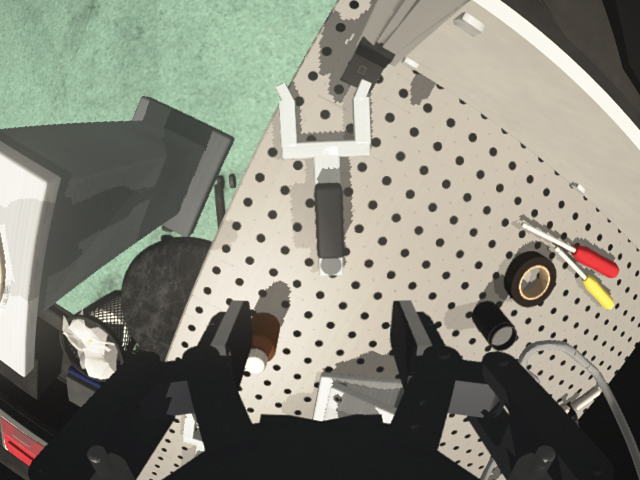

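The wrist view shows the jaw's back corners at about (283,157) and (369,154), the grip from (328,184) to (332,262), and the bar end at (331,275). That is within 5 px of the prediction.

Run:
```python
from fit import *
import pickle;c=pickle.load(open('w1.pkl','rb'))
im=cv2.imread('pics/w1.png')
g=im[175:285,300:365].max(2)
for r in range(190,278,10):
    row=im[r,300:365].max(1);d=np.where(row<75)[0]+300;print(r,d.min() if len(d) else 0,d.max() if len(d) else 0)
L=[(51,-37,14),(51,37,14),(30,0,38),(-30,0,38),(-55,0,14)]
uv=np.array([(369,154),(283,157),(328.5,185),(332,261),(331,275)])
print(fit('wrist',L,uv,[.431,.262,2.06],c))
print(c['camera_matrix'])
```

```text
190 315 351
200 308 341
210 316 342
220 316 342
230 317 361
240 318 342
250 318 348
260 306 311
270 0 0
(array([0.43367662, 0.26519905, 2.10431235]), array([[ 2.3,  0.3],
       [-0.8,  1. ],
       [-0.2,  0.2],
       [-0.8, -2.8],
       [ 0.5, -0.1]]))
[[371.64829954   0.         320.77874567]
 [  0.         371.64829954 242.64760752]
 [  0.           0.           1.        ]]
```

>>> {"fn": "drive_tool", "kwargs": {"rows": [[[0, 0, 0.04], [0.4, 0.45, -4], 5], [[0, 0, 0], [0, 0, -5], 5], [[0, 0, 0], [0, 0, -4], 5], [[0, 0, 0], [0, 0, -2.5], 5], [[0, 0, 0], [0, 0, -1.1], 5], [[0, 0, 0], [0, 0, 0], 5], [[0, 0, 0], [0, 0, 0], 1.8], [[0, 0, 0], [0, 0, 0], 1.8]], "force": 80}}

```text
clock: 3.65
position: [0.4341, 0.2645, 0.0268]
ee_rot: [0.001, 0.497, 0.868, 0.001]
contact_force: [0.8, -0.1, 4.1]
width: 0.0207
gripper_force: 79.0
```

>>> {"fn": "drive_tool", "kwargs": {"rows": [[[0, 0, 0], [0, 0, 0], 1.6], [[0, 0, 0], [0, 0, 0], 1.6], [[0, 0, 0], [0, 0, 0], 1.6], [[0, 0, 0], [0, 0, 0], 1.6]]}}

```text
clock: 4.15
position: [0.4341, 0.2645, 0.0268]
ee_rot: [0.001, 0.497, 0.868, 0.001]
contact_force: [0.2, 0.5, 7.1]
width: 0.0205
gripper_force: 79.4
```

>>> {"fn": "drive_tool", "kwargs": {"rows": [[[0, 0, 0], [0, 0, 1.5], 1.6], [[0, 0, 0], [0, 0, 4], 1.6], [[0, 0, -0.05], [0, 0, 6], 1.6], [[0, 0, -0.05], [0, -1, 5.8], 1.6], [[0, 0, -0.05], [1, -3, 1], 1.6], [[0, 0, 0], [2, -5, 0], 1.6], [[0, 0, 0], [2.2, -5.5, 0], 1.6], [[0.043, -0.124, 0], [2.2, -5.5, 0], 1.6]]}}

```text
clock: 5.15
position: [0.5094, 0.0628, 0.2088]
ee_rot: [0.041, 0.559, 0.827, 0.054]
contact_force: [0.7, 0.1, -3.6]
width: 0.0204
gripper_force: 79.4
```

>>> {"fn": "drive_tool", "kwargs": {"rows": [[[0.043, -0.124, 0], [2.2, -5.5, 0], 1.6], [[0.043, -0.124, 0], [2, -5, 0], 1.6], [[0.043, -0.124, 0], [1, -3, 0], 1.6], [[0, 0, 0], [0, 0, 0], 1.6], [[0, 0, 0], [0, 0, 0], 1.6]]}}

```text
clock: 5.78
position: [0.5582, -0.0703, 0.2083]
ee_rot: [0.154, 0.541, 0.8, 0.207]
contact_force: [1.2, 1.1, -2.5]
width: 0.0205
gripper_force: 79.6
```

```bash
cat > q.py <<'E'
from fit import *
import sys,pickle
from scipy.spatial.transform import Rotation as R
def tool():
    s=manip.get_state();w,x,y,z=s['ee_rot'];return s,R.from_quat([x,y,z,w]).as_matrix(),s['position']
def shoot(f):
    s,M,p=tool();c=eyes.get_calibration('wrist');im=snap('wrist',f);pickle.dump((c,M,p),open(f+'.pkl','wb'));return s,M,p,c,im
n=np.array([-.5,0,.86603]);u=np.array([.86603,0,.5]);o=np.array([0,0,50.]);yv=np.array([0,1.,0])
def BL(a,b,h): return o+a*u+b*yv+h*n   # mm: up slope, y, off plate
def bw(L,B):
    L=np.atleast_2d(L)/1e3;cc,s_=np.cos(B[2]),np.sin(B[2]);return L@np.array([[cc,s_,0],[-s_,cc,0],[0,0,1]])+[B[0],B[1],0]
E
python3 - <<'E'
from q import *
s,M,p,c,im=shoot('w2');print(s['clock'],p,M.round(3).tolist(),s['width'],s['contact_force'])
B=(.5728,.0834,.3335)
for nm,l in dict(foot=(0,0,0),end=(0,0,56),pin=(-24,-114,12),ul=(55,45,0),ur=(55,-130,0),lr=(-51,-130,0),ll=(-51,45,0)).items():print(nm,proj('wrist',bw(BL(*l),B),c).round(1))
E
```

```text
5.775 [ 0.55818912 -0.07028973  0.20829675] [[-0.366, 0.802, 0.472], [0.93, 0.328, 0.165], [-0.022, 0.499, -0.866]] 0.02051838667113825 [ 1.23952055  1.09695547 -2.47140831]
foot [[300.3  50.2]]
end [[295.5  33.2]]
pin [[263.1 190.6]]
ul [[371.7   2.9]]
ur [[359.9 211.3]]
lr [[233.6 205.9]]
ll [[240.7  -0.4]]
```

View pics/w2.png

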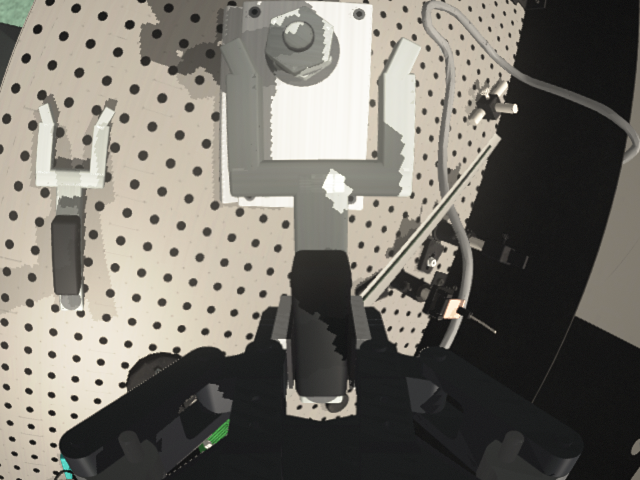

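The wrist view shows the spindle end at about (298,35), predicted (295.5,33). The jaw's back corners are at (231,194) and (411,194), its root corners at (262,160) and (384,160), and the grip's front top edge at (294–350,252). The plate's upslope edge is near x≈370. I'll refine both poses numerically.

```bash
cat >> q.py <<'E'
def sptool(uv,L,c,M,p,h0=26.5):
    L=np.array(L,float)/1e3
    def W(q):
        a=q[2];cc,s_=np.cos(a),np.sin(a)
        T=np.c_[cc*L[:,0]+s_*L[:,1]+q[0], s_*L[:,0]-cc*L[:,1]+q[1], q[3]-L[:,2]]  # tool frame
        return T@M.T+p
    r=least_squares(lambda q:np.r_[(proj('wrist',W(q),c)-uv).ravel(),(q[3]-h0/1e3)*1000],[0,0,0,h0/1e3],loss='soft_l1',f_scale=1.5)
    return r.x,r.fun[:-1].reshape(-1,2).round(1)
E
python3 - <<'E'
from q import *
c,M,p=pickle.load(open('w2.pkl','rb'))
uv=np.array([(231,194),(411,194),(262,160),(384,160),(294,252),(350,252)])
L=[(51,37,14),(51,-37,14),(65,24,14),(65,-24,14),(30,11,38),(30,-11,38)]
print(sptool(uv,L,c,M,p))
im=cv2.imread('pics/w2.png').astype(int).sum(2)//3
for r in(20,60,100,120,145): print(r,'R',im[r,355:385].tolist())
for r in(8,30,120,145): print(r,'L',im[r,215:275].tolist())
B=(.5728,.0834,.3335)
for a in(-51,55):
  print(a,proj('wrist',bw([BL(a,t,0) for t in(45,20,-20,-60,-100)],B),c).round(1).tolist())
E
python3 -c "
import cv2
im=cv2.imread('pics/w2.png')[0:210,215:425];cv2.imwrite('pics/c3.png',cv2.resize(im,None,fx=2.85,fy=2.85,interpolation=cv2.INTER_CUBIC))"
```

```text
(array([ 0.00055289, -0.00011375,  0.0018174 ,  0.03176966]), array([[ 1.4, -0.9],
       [ 0.2, -0.5],
       [ 0.2, -1.4],
       [-2.5, -1.1],
       [-2.8,  9.8],
       [ 2.3,  9.9]]))
20 R [246, 246, 247, 234, 233, 246, 246, 245, 244, 243, 243, 245, 247, 247, 246, 245, 239, 212, 191, 189, 190, 190, 190, 190, 190, 190, 189, 190, 190, 190]
60 R [247, 248, 247, 247, 247, 246, 245, 245, 246, 246, 248, 249, 249, 247, 246, 242, 199, 195, 199, 198, 197, 198, 198, 198, 198, 198, 198, 198, 176, 114]
100 R [249, 249, 248, 248, 247, 246, 246, 247, 248, 249, 249, 249, 249, 242, 202, 131, 89, 84, 92, 126, 174, 201, 186, 142, 110, 108, 107, 112, 138, 185]
120 R [250, 249, 248, 247, 246, 246, 247, 248, 249, 249, 249, 250, 249, 204, 200, 202, 203, 203, 202, 202, 203, 202, 174, 130, 110, 109, 107, 112, 144, 189]
145 R [249, 249, 248, 247, 247, 247, 249, 249, 249, 250, 251, 236, 201, 199, 200, 200, 200, 199, 200, 201, 202, 200, 157, 115, 106, 106, 106, 108, 114, 126]
8 L [102, 102, 103, 102, 96, 81, 87, 100, 102, 101, 103, 111, 127, 146, 144, 109, 106, 107, 107, 110, 110, 107, 103, 104, 109, 123
[... 534 characters left out ...]
, 126, 126, 127, 127, 128, 129, 129, 130, 130, 132, 130, 129, 130, 131, 132, 132, 133, 132, 133, 133, 134, 134, 136, 136, 136, 137, 136, 141, 145, 137, 132, 132, 129, 131, 140, 145, 146, 147, 147, 145, 155, 227, 246, 243, 242, 242]
145 L [163, 163, 165, 162, 132, 135, 183, 231, 247, 237, 233, 230, 148, 120, 124, 127, 127, 126, 127, 129, 129, 129, 130, 131, 130, 129, 128, 130, 130, 130, 131, 131, 130, 131, 131, 132, 132, 134, 134, 136, 137, 137, 143, 142, 135, 131, 130, 130, 134, 143, 146, 147, 145, 147, 147, 149, 184, 244, 244, 241]
-51 [[240.7, -0.4], [238.6, 27.3], [235.9, 73.9], [234.2, 122.1], [233.5, 170.5]]
55 [[371.7, 2.9], [370.6, 30.8], [368.4, 77.9], [365.7, 126.7], [362.5, 175.6]]
```

View pics/c3.png

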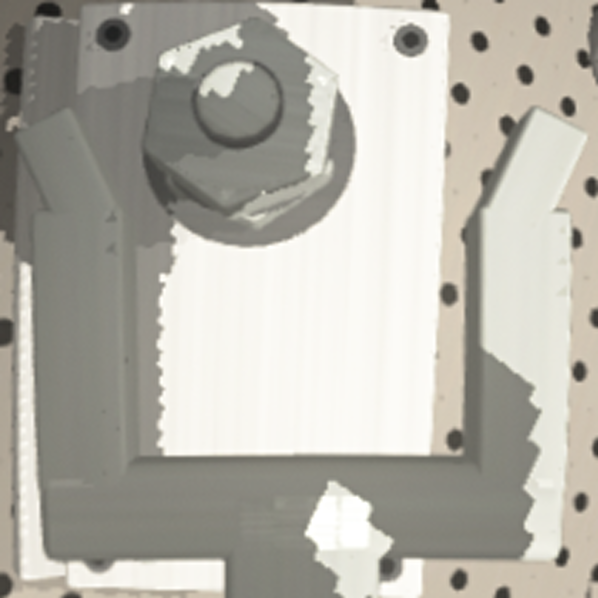

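```bash
cat >> q.py <<'E'
def goal(B,a,b,h,phi,S):
    """jaw middle at slope a, y b, underside h mm off plate; phi = cw turn from bracket -y handle. returns TCP pos and R"""
    Rb=R.from_euler('z',B[2]).as_matrix()
    X=np.cos(phi)*yv+np.sin(phi)*u; Z=n; Y=np.cross(Z,X)
    G=Rb@np.c_[X,Y,Z]
    # spanner in tool: yaw S[2]
    cc,s_=np.cos(S[2]),np.sin(S[2]); TS=np.array([[cc,s_,0],[s_,-cc,0],[0,0,-1.]])
    Rt=G@TS.T
    org=bw(BL(a,b,h),B)[0]-G@[.092,0,0]
    return org-Rt@[S[0],S[1],S[3]],Rt
def go(P,Rt,M,p):
    d=(P-p)*100;w=R.from_matrix(Rt@M.T).as_rotvec();print('shift cm',d.round(2),'turn',w.round(3))
E
cat > bf.py <<'E'
from q import *
c,M,p=pickle.load(open('w2.pkl','rb'))
uv=np.array([(231,194),(411,194),(262,160),(384,160)])
L=[(51,37,14),(51,-37,14),(65,24,14),(65,-24,14)]
S,r=sptool(uv,L,c,M,p);print(S.round(4),r.tolist())
E1=[(20,371.5),(60,370.8),(100,368.8),(120,368),(145,366.5)]
def f(B):
    e=(proj('wrist',bw(BL(0,0,56),B),c)-[298.5,36.1])[0]
    k=(proj('wrist',bw(BL(55,45,0),B),c)-[372.5,4.6])[0]
    q=proj('wrist',bw([BL(55,t,0) for t in np.linspace(45,-130,60)],B),c)
    return np.r_[e,k,[np.interp(v,q[:,1],q[:,0])-uu for v,uu in E1]]
s=least_squares(f,[.5728,.0834,.3335]);B=s.x
E
python3 - <<'E'
from bf import *
print(B,s.fun.round(1))
st,M,p=tool()
for a,b,h in((0,-57,60),(0,-57,2),(0,0,2)): go(*goal(B,a,b,h,-.05,S),M,p)
E
```

```text
[0.0006 0.0001 0.0017 0.0283] [[-0.1, 0.5], [2.6, 0.9], [-0.7, -0.8], [-0.6, -0.5]]
[0.57476083 0.08240182 0.34178644] [-1.1  0.   0.2 -0.1  0.8  0.   0.3  0.   0.2]
shift cm [ 2.83 -0.22 -7.98] turn [-0.003 -0.001  0.01 ]
shift cm [  5.56   0.75 -13.  ] turn [-0.003 -0.001  0.01 ]
shift cm [  3.65   6.12 -13.  ] turn [-0.003 -0.001  0.01 ]
```

>>> {"fn": "drive_tool", "kwargs": {"rows": [[[0, 0, 0], [1.0, -0.1, -3], 1.6], [[0, 0, 0], [1.2, -0.1, -3], 1.6], [[0, 0, 0.01], [0.6, 0, -2], 1.6], [[0, 0, 0], [0.8, 0.3, -1.4], 1.6], [[0, 0, 0], [0.8, 0.3, -1.5], 1.6], [[0, 0, 0], [0.7, 0.2, -1.3], 1.6], [[0, 0, 0], [0, 0, 0], 1.6], [[0, 0, 0], [0, 0, 0], 1.6]]}}

```text
clock: 6.82
position: [0.6102, -0.0647, 0.0866]
ee_rot: [0.154, 0.537, 0.803, 0.209]
contact_force: [-0.7, 0.6, -2.7]
width: 0.0202
gripper_force: 79.5
```

Run:
```python
from q import *
import contextlib,io
with contextlib.redirect_stdout(io.StringIO()):
    from bf import B,S
s,M,p,c,im=shoot('w3');print(s['contact_force'],p);cv2.imwrite('pics/w3c.png',cv2.resize(im[0:330,180:460,::-1],None,fx=1.8,fy=1.8,interpolation=cv2.INTER_CUBIC))
go(*goal(B,0,-57,10,-.05,S),M,p)
for nm,l in dict(end=(0,0,56),pint=(-24,-114,12),pinf=(-24,-114,0),ul=(55,45,0),ur=(55,-130,0)).items():print(nm,(proj('wrist',bw(BL(*l),B),c)-[180,0]).round(1)*1.8)
```

```text
[-0.7021502   0.6488606  -2.68513034] [ 0.61024417 -0.06474941  0.08659986]
shift cm [ 0.03  0.12 -0.12] turn [-0.002  0.001  0.002]
end [[ 271.98 -147.96]]
pint [[147.06 394.38]]
pinf [[153.9  383.22]]
ul [[ 472.32 -148.32]]
ur [[439.92 453.96]]
```

View pics/w3c.png

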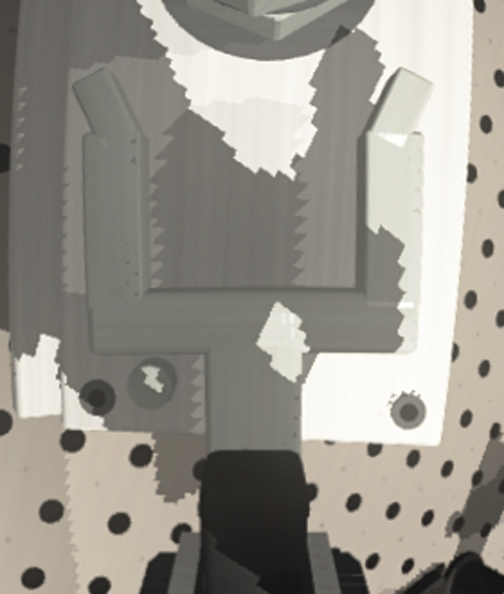

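The crop shows the pin at (153,382), predicted about (150,388), just behind the jaw's back at v≈352. The prong tips are clear of the nut, whose near vertex is at (275,38). I'll lower the spanner gently now.

>>> {"fn": "drive_tool", "kwargs": {"rows": [[[0, 0, 0], [0.05, 0.25, -0.3], 1.6], [[0, 0, 0], [0.15, 0.1, -0.28], 1.6], [[0, 0, 0], [0.1, 0.05, -0.2], 1.6], [[0, 0, 0], [0, 0, 0], 1.6]]}}

```text
clock: 7.38
position: [0.613, -0.0607, 0.0783]
ee_rot: [0.154, 0.537, 0.803, 0.208]
contact_force: [-1.5, 0.1, -1.9]
width: 0.0203
gripper_force: 79.5
```

>>> {"fn": "drive_tool", "kwargs": {"rows": [[[0, 0, 0], [0.07, 0.02, -0.12], 1.6], [[0, 0, 0], [0, 0, 0], 1.6]]}}

```text
clock: 7.62
position: [0.6138, -0.0605, 0.0773]
ee_rot: [0.154, 0.537, 0.803, 0.208]
contact_force: [-0.2, -0.3, -4.2]
width: 0.0203
gripper_force: 79.5
```

Run:
```python
from bf import *
s,M,p=tool();print(s['contact_force'],s['moment'],s['clock'])
for b in(-55,-25,0):go(*goal(B,0,b,0,-.05,S),M,p)
```

```text
[0.0006 0.0001 0.0017 0.0283] [[-0.1, 0.5], [2.6, 0.9], [-0.7, -0.8], [-0.6, -0.5]]
[-0.17661069 -0.332081   -4.20695565] [-0.18083234  0.49254606 -0.04042713] 7.625
shift cm [ 0.08  0.06 -0.05] turn [-0.003  0.     0.002]
shift cm [-0.93  2.88 -0.05] turn [-0.003  0.     0.002]
shift cm [-1.77  5.24 -0.05] turn [-0.003  0.     0.002]
```

>>> {"fn": "drive_tool", "kwargs": {"rows": [[[0, 0, 0], [-0.2, 0.75, 0], 1.6], [[0, 0, 0], [-0.27, 0.75, 0], 1.6], [[0, 0, 0], [-0.27, 0.75, 0], 1.6], [[0, 0, 0], [-0.22, 0.65, 0], 1.6], [[0, 0, 0], [0, 0, 0], 1.6]]}}

```text
clock: 8.25
position: [0.6037, -0.0306, 0.0773]
ee_rot: [0.154, 0.537, 0.803, 0.209]
contact_force: [0.1, -0.3, -3.0]
width: 0.0209
gripper_force: 79.5
```

>>> {"fn": "drive_tool", "kwargs": {"rows": [[[0, 0, 0], [-0.17, 0.47, 0], 1.6], [[0, 0, 0], [-0.17, 0.47, 0], 1.6], [[0, 0, 0], [-0.17, 0.47, 0], 1.6], [[0, 0, 0], [0, 0, 0], 1.6]]}}

```text
clock: 8.75
position: [0.599, -0.0166, 0.0775]
ee_rot: [0.154, 0.537, 0.803, 0.209]
contact_force: [1.4, 0.8, -2.4]
width: 0.0206
gripper_force: 79.5
```

Run:
```python
from bf import *
st,M,p,c,im=shoot('w4');print(st['contact_force'],st['moment'],st['clock'])
cv2.imwrite('pics/w4c.png',cv2.resize(im[0:330,180:460,::-1],None,fx=1.8,fy=1.8,interpolation=cv2.INTER_CUBIC))
go(*goal(B,0,0,0,-.05,S),M,p)
```

```text
[0.0006 0.0001 0.0017 0.0283] [[-0.1, 0.5], [2.6, 0.9], [-0.7, -0.8], [-0.6, -0.5]]
[ 1.41681827  0.84848798 -2.37525611] [ 0.07397141  0.21767548 -0.03209935] 8.75
shift cm [-0.28  0.85 -0.07] turn [-0.004  0.     0.002]
```

View pics/w4c.png

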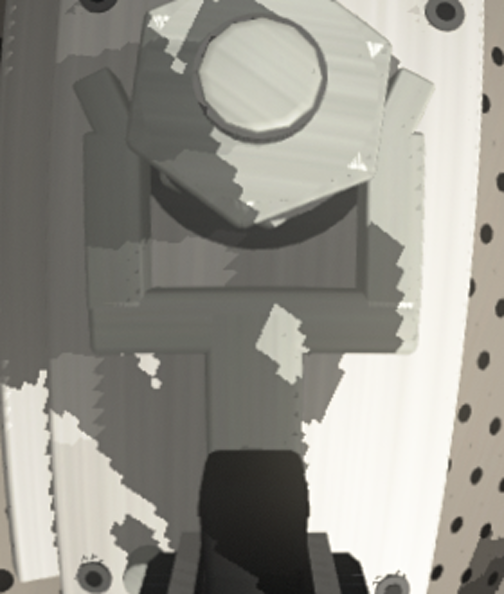

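The crop shows the jaw straddling the nut with an even gap; the nut's vertex is at (245,222) and the jaw root at v≈290. I'll push on the last 9 mm.

>>> {"fn": "drive_tool", "kwargs": {"rows": [[[0, 0, 0], [-0.1, 0.3, 0], 1.6], [[0, 0, 0], [-0.1, 0.3, 0], 1.6], [[0, 0, 0], [-0.09, 0.26, 0], 1.6], [[0, 0, 0], [0.04, 0.01, -0.07], 1.6], [[0, 0, 0], [0, 0, 0], 1.6]]}}

```text
clock: 9.43
position: [0.5963, -0.0083, 0.0765]
ee_rot: [0.154, 0.537, 0.803, 0.209]
contact_force: [0.0, 1.0, -1.7]
width: 0.0205
gripper_force: 79.6
```

>>> {"fn": "drive_tool", "kwargs": {"rows": [[[0, 0, 0], [0.05, 0.02, -0.09], 1.6], [[0, 0, 0], [0, 0, 0], 1.6], [[0, 0, 0], [0.05, 0.02, -0.09], 1.6], [[0, 0, 0], [0, 0, 0], 1.6]]}}

```text
clock: 9.93
position: [0.5973, -0.0084, 0.0751]
ee_rot: [0.154, 0.537, 0.803, 0.208]
contact_force: [-4.3, -1.8, 4.0]
width: 0.0205
gripper_force: 80.5
```

Run:
```python
from bf import *
st,M,p,c,im=shoot('w5');print(st['contact_force'],st['moment'],st['clock'])
cv2.imwrite('pics/w5c.png',cv2.resize(im[0:330,180:460,::-1],None,fx=1.8,fy=1.8,interpolation=cv2.INTER_CUBIC))
go(*goal(B,0,0,0,-.05,S),M,p)
print((proj('wrist',bw([BL(0,0,56),BL(0,0,44),BL(0,0,0)],B),c)-[180,0])*1.8)
```

```text
[0.0006 0.0001 0.0017 0.0283] [[-0.1, 0.5], [2.6, 0.9], [-0.7, -0.8], [-0.6, -0.5]]
[-4.26864695 -1.83052716  3.95010627] [-0.09297503  0.58875965 -0.05068247] 9.925
shift cm [-0.11  0.03  0.16] turn [-0.002  0.     0.002]
[[256.42054539 129.33228375]
 [256.10814175 139.70093049]
 [255.36854688 164.3828103 ]]
```

View pics/w5c.png

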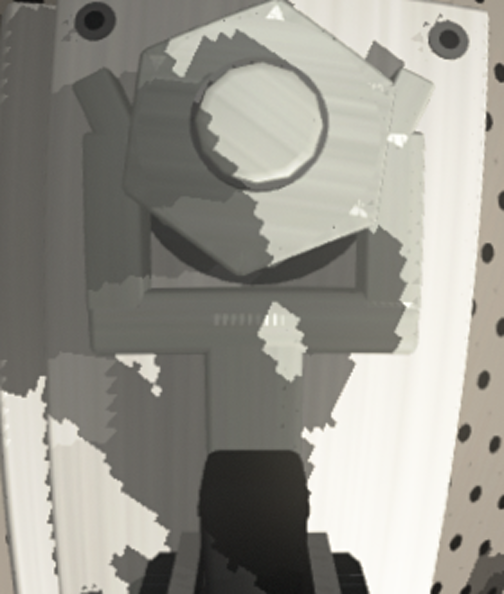

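Predicted spindle end (256,129), seen at (260,125). Measured from the root line, the jaw is about 4 mm short of the nut axis, so I'll push another 4 mm.

>>> {"fn": "drive_tool", "kwargs": {"rows": [[[0, 0, 0], [-0.09, 0.18, 0.05], 1.6], [[0, 0, 0], [-0.06, 0.19, 0], 1.6], [[0, 0, 0], [0, 0, 0], 1.6]]}}

```text
clock: 10.35
position: [0.5963, -0.0048, 0.0753]
ee_rot: [0.155, 0.537, 0.803, 0.208]
contact_force: [-1.9, -2.5, -0.3]
width: 0.0208
gripper_force: 80.0
```

>>> {"fn": "drive_tool", "kwargs": {"rows": [[[0, 0, 0], [0.02, 0.01, -0.04], 1.6], [[0, 0, 0], [0, 0, 0], 1.6]]}}

```text
clock: 10.6
position: [0.5962, -0.0048, 0.0753]
ee_rot: [0.155, 0.537, 0.803, 0.208]
contact_force: [-4.9, -2.7, 3.2]
width: 0.0203
gripper_force: 80.9
```

>>> {"fn": "drive_tool", "kwargs": {"rows": [[[0, 0, 0], [0, 0, 0], 2.8], [[0, 0, 0], [0, 0, 0], 4], [[0, 0, 0], [0, 0, 0], 4], [[0, 0, 0], [-0.5, -0.18, 0.9], 4], [[0, 0, 0], [-1.0, -0.35, 1.8], 4], [[0, 0, 0], [-1.8, -0.64, 3.36], 5], [[0, 0, 0], [0, 0, 0], 8], [[0, 0, 0], [0, 0, 0], 8]]}}

```text
clock: 11.6
position: [0.5631, -0.0162, 0.1357]
ee_rot: [0.154, 0.537, 0.803, 0.208]
contact_force: [1.1, -0.4, -0.2]
width: 0.0796
gripper_force: 0.0
```

Run:
```python
from bf import *
st,M,p,c,im=shoot('w6');print(st['contact_force'],st['clock'],p)
cv2.imwrite('pics/w6c.png',cv2.resize(im[0:380,160:480,::-1],None,fx=1.55,fy=1.55,interpolation=cv2.INTER_CUBIC))
print((proj('wrist',bw([BL(0,0,56),BL(0,0,14),BL(-24,-114,12)],B),c)-[160,0])*1.55)
```

```text
[0.0006 0.0001 0.0017 0.0283] [[-0.1, 0.5], [2.6, 0.9], [-0.7, -0.8], [-0.6, -0.5]]
[ 1.06203047 -0.35309183 -0.1916458 ] 11.6 [ 0.56309065 -0.0162305   0.13567594]
[[249.451735   159.51187873]
 [249.39791685 166.86643631]
 [178.06059107 450.17312487]]
```

View pics/w6c.png

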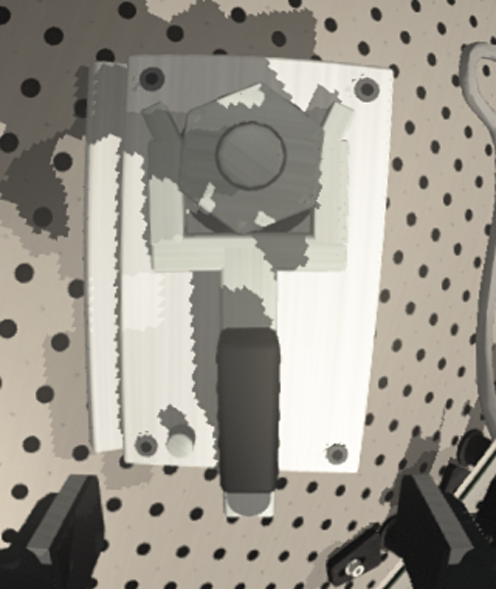

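The crop shows the spanner lying flat and seated, with the handle just above the pin at (180,440). The spindle end is at (251,155), predicted (249.5,159.5), and the jam nut's vertices at (262,83) and (243,235) put it about 0.09 rad clockwise in the image.

Run:
```python
from bf import *
c,M,p=pickle.load(open('w6.pkl','rb'))
def f(q): return (proj('wrist',bw(BL(0,0,56),[q[0],q[1],B[2]]),c)-[251/1.55+160,155/1.55])[0]
q=least_squares(f,B[:2]).x;print(q,B)
B2=[q[0],q[1],B[2]]
nw=bw(n*1e3,[0,0,B[2]])[0];nw/=np.linalg.norm(nw);print('n',nw,'toolz',M[:,2])
for h in(97,60,32):
    P=bw(BL(0,0,h),B2)[0];print(h,((P-p)*100).round(2))
print('turn -.09',(-.09*nw).round(3), (-.15*nw).round(3),manip.get_state()['qpos'].round(2))
```

```text
[0.0006 0.0001 0.0017 0.0283] [[-0.1, 0.5], [2.6, 0.9], [-0.7, -0.8], [-0.6, -0.5]]
[0.57471389 0.08385702] [0.57476083 0.08240182 0.34178644]
n [-0.47107683 -0.1675847   0.86602655] toolz [ 0.47183974  0.16872513 -0.86538956]
97 [-3.41  8.38 -0.17]
60 [-1.66  9.   -3.37]
32 [-0.35  9.47 -5.8 ]
turn -.09 [ 0.042  0.015 -0.078] [ 0.071  0.025 -0.13 ] [-0.36  0.18  2.08  0.65  0.56 -1.26]
```

>>> {"fn": "drive_tool", "kwargs": {"rows": [[[0.021, 0.007, -0.039], [-1.4, 3.3, 0], 8.2], [[0.021, 0.008, -0.039], [-1.4, 3.3, -0.1], 8.2], [[0, 0, 0], [-0.6, 1.8, -0.1], 8.2], [[0, 0, 0], [0.9, 0.3, -1.6], 8.2], [[0, 0, 0], [0.9, 0.35, -1.6], 8.2], [[0, 0, 0], [0.8, 0.3, -1.5], 8.2], [[0, 0, 0], [0.51, 0.16, -1.0], 8.2], [[0, 0, 0], [0, 0, 0], 8.2]]}}

```text
clock: 12.65
position: [0.5597, 0.0794, 0.0745]
ee_rot: [0.143, 0.573, 0.778, 0.214]
contact_force: [-0.8, 0.3, 0.6]
width: 0.082
gripper_force: 0.0
```

Run:
```python
from bf import *
B=[.57471,.08386,.3418]
s,M,p=tool();print(s['contact_force'])
print(((bw(BL(0,0,31),B)[0]-p)*100).round(2),M[:,1].round(3))
```

```text
[0.0006 0.0001 0.0017 0.0283] [[-0.1, 0.5], [2.6, 0.9], [-0.7, -0.8], [-0.6, -0.5]]
[-0.77863302  0.29698152  0.58717598]
[ 0.04 -0.07  0.24] [0.83  0.251 0.497]
```

>>> {"fn": "drive_tool", "kwargs": {"rows": [[[0, 0, 0], [0, -0.08, 0.2], 6.5], [[0, 0, 0], [0, 0, 0], 5.2], [[0, 0, 0], [0, 0, 0], 4.6], [[0, 0, 0], [0, 0, 0], 4], [[0, 0, 0], [0, 0, 0], 4]], "force": 100}}

```text
clock: 13.28
position: [0.5593, 0.0779, 0.0791]
ee_rot: [0.145, 0.573, 0.778, 0.215]
contact_force: [-7.9, -4.4, 8.2]
width: 0.0425
gripper_force: 99.1
```

>>> {"fn": "drive_tool", "kwargs": {"rows": [[[0, 0, 0], [-0.09, -0.03, 0.16], 4], [[0.047, 0.017, -0.087], [0, 0, 0], 4], [[0.047, 0.017, -0.087], [0, 0, 0], 4], [[0.047, 0.017, -0.087], [0, 0, 0], 4], [[0, 0, 0], [0, 0, 0], 4]]}}

```text
clock: 13.9
position: [0.5589, 0.0778, 0.0792]
ee_rot: [0.111, 0.683, 0.683, 0.233]
contact_force: [3.0, 0.6, -8.4]
width: 0.0421
gripper_force: 105.6
```

```bash
cat > mo.py <<'E'
from q import *
s,M,p=tool();nw=np.array([-.471,-.168,.866])
a=M[:,0]-nw*(M[:,0]@nw);yb=np.array([-np.sin(.3418),np.cos(.3418),0]);ub=np.cross(yb,nw)
print('cw from bracket y',np.arctan2(a@ub,a@yb).round(3),'Mn',(s['moment']@nw).round(3),s['moment'].round(2),'F',s['contact_force'].round(1),'h',((p-[.57471,.08386,.05])@nw).round(4),'q6',s['qpos'][5].round(2),s['clock'],'j6eff',s['effort'][5].round(2))
E
python3 mo.py
```

```text
cw from bracket y 0.341 Mn -0.08 [-0.27  0.42 -0.16] F [ 3.   0.6 -8.4] h 0.0338 q6 -0.84 13.9 j6eff 0.1
```

I've now viewed 11 pictures, one over the limit of 10. I'll view no more and go on by force, moment and numbers only.

>>> {"fn": "drive_tool", "kwargs": {"rows": [[[0.047, 0.017, -0.087], [0, 0, 0], 4], [[0.047, 0.017, -0.087], [0, 0, 0], 4], [[0.047, 0.017, -0.087], [0, 0, 0], 4], [[0, 0, 0], [0, 0, 0], 4]]}}

```text
clock: 14.4
position: [0.5586, 0.0779, 0.0791]
ee_rot: [0.075, 0.777, 0.574, 0.246]
contact_force: [2.8, -0.3, -11.1]
width: 0.0419
gripper_force: 105.3
```

```bash
python3 mo.py
```

```text
cw from bracket y 0.641 Mn -0.059 [-0.33  0.61 -0.13] F [  2.8  -0.3 -11.1] h 0.0338 q6 -0.54 14.4 j6eff 0.09
```

Run:
```python
from q import *
B=[.57471,.08386,.3418]
def pts(phi,lo,hi,w,h):
    X=np.cos(phi)*yv+np.sin(phi)*u;Y=np.cross(n,X)
    return bw([BL(0,0,h)+X*(t-92)+Y*k for t in np.linspace(lo,hi,13) for k in np.linspace(-w,w,5)],B)
for cam in('top','side'):
    im=snap(cam,cam+'1').astype(int).sum(2)/3
    im0=cv2.imread(f'pics/{cam}0.png').astype(int).sum(2)/3
    for phi in np.arange(-.2,.65,.1):
        q=proj(cam,pts(phi,-26,26,8,38)).round().astype(int)
        v=im[q[:,1],q[:,0]];print(cam,phi.round(1),'grip',v.mean().round(0),'frac dark',(v<75).mean().round(2),'before',(im0[q[:,1],q[:,0]]<75).mean().round(2))
```

```text
top -0.2 grip 200.0 frac dark 0.09 before 0.0
top -0.1 grip 125.0 frac dark 0.45 before 0.0
top 0.0 grip 66.0 frac dark 0.92 before 0.0
top 0.1 grip 77.0 frac dark 0.82 before 0.0
top 0.2 grip 148.0 frac dark 0.35 before 0.0
top 0.3 grip 212.0 frac dark 0.03 before 0.0
top 0.4 grip 228.0 frac dark 0.0 before 0.0
top 0.5 grip 213.0 frac dark 0.0 before 0.0
top 0.6 grip 195.0 frac dark 0.02 before 0.02
side -0.2 grip 48.0 frac dark 1.0 before 0.05
side -0.1 grip 55.0 frac dark 0.94 before 0.03
side 0.0 grip 55.0 frac dark 0.97 before 0.03
side 0.1 grip 75.0 frac dark 0.8 before 0.05
side 0.2 grip 116.0 frac dark 0.51 before 0.03
side 0.3 grip 116.0 frac dark 0.51 before 0.02
side 0.4 grip 82.0 frac dark 0.77 before 0.03
side 0.5 grip 54.0 frac dark 0.94 before 0.02
side 0.6 grip 86.0 frac dark 0.69 before 0.06
```

The top view shows the grip at about 0.05 rad, so the spanner is resting on the pin and holding. I'll keep turning.

>>> {"fn": "drive_tool", "kwargs": {"rows": [[[0.047, 0.017, -0.087], [0.04, 0.01, -0.07], 4], [[0.047, 0.017, -0.087], [0, 0, 0], 4], [[0.047, 0.017, -0.087], [0, 0, 0], 4], [[0.047, 0.017, -0.087], [0, 0, 0], 4], [[0, 0, 0], [0, 0, 0], 4]]}}

```text
clock: 15.12
position: [0.5583, 0.0782, 0.0789]
ee_rot: [0.024, 0.876, 0.408, 0.256]
contact_force: [-4.9, -2.2, -4.4]
width: 0.042
gripper_force: 106.4
```

```bash
python3 mo.py
```

```text
cw from bracket y 1.042 Mn -0.088 [-0.48  1.19 -0.13] F [-4.9 -2.2 -4.4] h 0.0337 q6 -0.13 15.125 j6eff 0.08
```

>>> {"fn": "drive_tool", "kwargs": {"rows": [[[0.038, 0.013, -0.07], [0, 0, 0], 4], [[0.038, 0.013, -0.07], [0, 0, 0], 4], [[0.038, 0.013, -0.07], [0, 0, 0], 4], [[0, 0, 0], [0, 0, 0], 4]]}}

```text
clock: 15.62
position: [0.5582, 0.0784, 0.0788]
ee_rot: [-0.007, 0.919, 0.299, 0.257]
contact_force: [-5.0, -1.0, -4.0]
width: 0.0423
gripper_force: 106.5
```

```bash
python3 mo.py
```

```text
cw from bracket y 1.284 Mn -0.087 [-0.39  1.23 -0.07] F [-5. -1. -4.] h 0.0337 q6 0.1 15.625 j6eff 0.06
```

>>> {"fn": "drive_tool", "kwargs": {"rows": [[[0.038, 0.013, -0.07], [0, 0, 0], 4], [[0.028, 0.01, -0.052], [0, 0, 0], 4], [[0, 0, 0], [0, 0, 0], 4]]}}

```text
clock: 16.0
position: [0.5581, 0.0785, 0.0788]
ee_rot: [-0.025, 0.938, 0.234, 0.256]
contact_force: [-4.5, -1.7, -2.8]
width: 0.0418
gripper_force: 106.4
```

```bash
python3 mo.py
```

```text
cw from bracket y 1.424 Mn -0.04 [-0.36  1.24 -0.  ] F [-4.5 -1.7 -2.8] h 0.0337 q6 0.24 16.0 j6eff 0.08
```

>>> {"fn": "drive_tool", "kwargs": {"rows": [[[0.028, 0.01, -0.052], [0, 0, 0], 4], [[0.019, 0.007, -0.035], [0, 0, 0], 4], [[0, 0, 0], [0, 0, 0], 4]]}}

```text
clock: 16.38
position: [0.5581, 0.0786, 0.0788]
ee_rot: [-0.038, 0.948, 0.187, 0.254]
contact_force: [-6.1, -0.7, -2.9]
width: 0.0417
gripper_force: 106.0
```

```bash
python3 mo.py
```

```text
cw from bracket y 1.523 Mn 0.288 [-0.5   1.18  0.29] F [-6.1 -0.7 -2.9] h 0.0337 q6 0.35 16.375 j6eff 0.32
```

>>> {"fn": "drive_tool", "kwargs": {"rows": [[[0.019, 0.007, -0.035], [0, 0, 0], 4], [[0, 0, 0], [0, 0, 0], 4]]}}

```text
clock: 16.62
position: [0.5581, 0.0787, 0.0788]
ee_rot: [-0.043, 0.952, 0.169, 0.253]
contact_force: [-5.3, -1.9, -2.8]
width: 0.0418
gripper_force: 105.4
```

```bash
python3 mo.py
python3 - <<'E'
from q import *
B=[.57471,.08386,.3418]
im=snap('top','top2').astype(int).sum(2)/3
for phi in np.arange(-.1,.5,.05):
    X=np.cos(phi)*yv+np.sin(phi)*u;Y=np.cross(n,X)
    q=proj('top',bw([BL(0,0,38)+X*(t-92)+Y*k for t in np.linspace(-26,26,13) for k in np.linspace(-8,8,5)],B)).round().astype(int)
    print(phi.round(2),(im[q[:,1],q[:,0]]<75).mean().round(2),end=' | ')
E
```

```text
cw from bracket y 1.561 Mn 0.657 [-0.6   1.16  0.66] F [-5.3 -1.9 -2.8] h 0.0337 q6 0.39 16.625 j6eff 0.72
-0.1 0.45 | -0.05 0.68 | 0.0 0.91 | 0.05 1.0 | 0.1 0.83 | 0.15 0.6 | 0.2 0.37 | 0.25 0.17 | 0.3 0.08 | 0.35 0.06 | 0.4 0.05 | 0.45 0.08 |
```

The moment now rises steeply (0.29 to 0.66 N m over 0.04 rad), so the nut is at its hard stop, and the spanner still sits at 0.05 rad. I'll ease off, release and back away.

>>> {"fn": "drive_tool", "kwargs": {"rows": [[[-0.015, -0.005, 0.028], [0, 0, 0], 4], [[0, 0, 0], [0, 0, 0], 5], [[0, 0, 0], [0, 0, 0], 6], [[0, 0, 0], [0, 0, 0], 6.5], [[0, 0, 0], [-0.7, -0.25, 1.2], 6.5], [[0, 0, 0], [-1.4, -0.5, 2.6], 6.5], [[0, 0, 0], [-2.0, -0.7, 3.7], 6.5], [[0, 0, 0], [-2.0, -0.7, 3.7], 6.5]]}}

```text
clock: 17.68
position: [0.4986, 0.0561, 0.1929]
ee_rot: [-0.038, 0.949, 0.181, 0.255]
contact_force: [0.6, 0.6, 0.2]
width: 0.0651
gripper_force: 0.0
```

>>> {"fn": "drive_tool", "kwargs": {"rows": [[[0, 0, 0], [-2, -2, 2], 6.5], [[0, 0, 0], [0, 0, 0], 6.5], [[0, 0, 0], [0, 0, 0], 6.5]]}}

```text
clock: 18.05
position: [0.4791, 0.0364, 0.2113]
ee_rot: [-0.039, 0.949, 0.181, 0.255]
contact_force: [0.1, 0.5, -0.1]
width: 0.0655
gripper_force: 0.0
```

Run:
```python
from q import *
B=[.57471,.08386,.3418]
s,M,p,c,im=shoot('w7');print(s['contact_force'],p)
im=snap('top','top3').astype(int).sum(2)/3
for cam,I in(('top',im),):
  for off in(-12,-8,-4,0,4,8,12):
    phi=.05;X=np.cos(phi)*yv+np.sin(phi)*u;Y=np.cross(n,X)
    q=proj(cam,bw([BL(0,0,38)+X*(t-92+off)+Y*k for t in np.linspace(-27,27,28) for k in np.linspace(-8,8,5)],B)).round().astype(int)
    print(off,(I[q[:,1],q[:,0]]<75).mean().round(2),end=' | ')
# jam nut hex edge angle from wrist picture: rectify jam top plane (44 mm)
g=np.linspace(-35,35,281)
A,Bb=np.meshgrid(g,g[::-1])
W=bw((o+A.ravel()[:,None]*u+Bb.ravel()[:,None]*yv+44*n),B);q=proj('wrist',W,c).astype(np.float32).reshape(281,281,2)
w=cv2.remap(cv2.cvtColor(cv2.imread('pics/w7.png'),6),q[...,0],q[...,1],1).astype(np.float32)
gx,gy=cv2.Sobel(w,5,1,0),cv2.Sobel(w,5,0,1);m=np.hypot(gx,gy)
best=[]
for d in np.arange(-30,30,2):
  sc=0
  for k in range(6):
    t=np.radians(d+60*k);nx,ny=np.cos(t),np.sin(t)
    l=np.linspace(-11,11,45)
    sc+=max(np.mean(np.abs(gx[iy,ix]*nx+gy[iy,ix]*ny)) for r in(20,21,22,23,24) for ix,iy in[(((r*nx-l*ny)*4+140).astype(int),((r*ny+l*nx)*4+140).astype(int))])
  best.append((round(float(sc)),int(d)))
print(sorted(best)[::-1][:6],q[0,0],q[-1,-1])
```

```text
[ 0.07481416  0.54325098 -0.06900754] [0.47905222 0.03641493 0.21132818]
-12 0.77 | -8 0.84 | -4 0.91 | 0 0.99 | 4 0.97 | 8 0.9 | 12 0.83 | [(492, 28), (484, -30), (478, -28), (440, 26), (438, -26), (381, 24)] [259.82962 254.05125] [351.49448 169.7668 ]
```

The rectified wrist image puts the jam nut at about 89° (1.55 rad). The spanner is seated within about 2 mm and the arm is clear, so I'm handing in.

```bash
python3 -c "
from rig import job;print(job.sign_off())"
```

```text
the job is handed in; nothing more can be done
None
```

The matching spanner sits flat on the lower nut with its handle on the stop pin, the jam nut is turned to its hard stop and the job is handed in at about 18 s (no verdict was returned); I viewed 11 pictures, one over the limit of 10.

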